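Clamp a batten in the jig with the thumbscrew

TASK

Clamp the wooden batten in the jig: slide it lengthwise along the channel, under the blue bridge, until its end is fully home against the end stop, then turn the knurled thumbscrew clockwise until its foot is seated firmly on the wood. Stop as soon as you feel the resistance rise clearly, so that the wood is not crushed, and leave the other things on the bench where they are.

Things in the scene. Friction and masses are not known exactly. Their poses are not given: they have to be found in the camera images.
- batten: Wooden batten, 34 x 165 x 26 mm (x, y, z), 0.13 kg, starts lying loose on the bench to the right of the jig. Origin: centre of its underside; y runs along its length, z up. Either end may go in first. Grip it firmly near its middle: held far from there it may tip in the fingers.
- jig: Clamping jig, screwed to the bench: grey base plate 116 x 130 x 8 mm (y -60 to +70 mm in its frame) with a channel along its y axis on x = 0, closed by the end stop at y = +40 mm, mouth towards -y. Origin: on the bench under the thumbscrew's axis; z up. With the batten fully home its centre lies at y = -42.5 mm, x = 0, and it sticks out some 79 mm beyond the mouth.
- bridge: Blue bridge of the jig, fixed to it, same origin and axes. Bar 112 mm along x, 28 mm along y, underside 44 mm and top 58 mm above the bench, posts 72 mm apart. Below the bar hangs the round black rubber foot (20 mm across), which the thumbscrew lowers 2.25 mm per rad; at the start it stands 2.5 to 7.5 mm (differs each time) above where the batten's top will be.
- screw_grip (a point): Centre of the knurled thumbscrew's round head, on its upright axis, 84 mm above the bench. Head 38 mm across, 28 mm high (70 to 98 mm above the bench), white mark on top, free all round above the bar; it keeps its height as it turns and stays where it is left. Clockwise from above lowers the foot; 1.1 to 3.4 rad, in several grasps, bring it to the wood.
- stop_face (a point): Middle of the end stop's face, where the batten's end must come to rest, 21 mm above the bench.
- screwdriver_a: Screwdriver with orange handle, 174 mm long, bystander.
- solder_reel: Reel of solder, 58 x 76 x 53 mm, bystander.
- tape_roll: Roll of yellow tape, 64 mm across, 18 mm high, bystander.
- coil_a: Wound orange coil, 50 x 44 x 53 mm, bystander.
- mouth (a point): Middle of the channel's flared mouth, on the channel floor (top of the base plate, 8 mm above the bench), at y = -46 mm of the jig. The channel runs from here along the jig's +y between two steel rails 14 mm high; from y = -26 mm on they stand parallel, 36.4 mm apart.
- screw_top (a point): Top of the same thumbscrew, 98 mm above the bench. Feel of the screw: it runs with a steady drag of 0.3 N m in either direction. Once the foot meets the wood, the torque to tighten climbs by about 0.34 N m per rad: 0.11 N m above the drag the foot presses with about 50 N, well seated; 0.25 N m above it with 110 N, which crushes the wood.

How it is judged:
On the way, in this order (a step that is already met when the one before it is completed fails the run):
1. the batten lies in the channel, fully home against the end stop (y of batten in the frame of jig between -0.0455 and -0.03 m and x of batten in the frame of jig between -0.004 and 0.004 m and z of batten in the frame of jig between 0.005 and 0.011 m), for 0.2 s.
2. the thumbscrew's foot presses on the batten with more than 25 N (contact force between bridge and batten above 25 N), for 0.2 s.
At the end, for the whole second after the job is handed in: The batten lies flat in the channel (within 3 mm of the floor, 4 mm sideways, 0.08 rad), its end within 3 mm of the end stop, at rest, and the foot presses on it with 25 to 110 N (all of step 1 and angle between the y axis of batten and the y axis of jig, either way round below 0.08 rad and contact force between bridge and batten between 25 and 110 N and linear speed of batten below 0.01 m/s); the robot touches nothing.
It fails at once if the wood is crushed: the foot presses on the batten with more than 110 N (contact force between bridge and batten above 110 N).
It fails at once if a bystander is moved by more than 30 mm (distance of any of screwdriver_a, solder_reel, tape_roll, coil_a from where it was at the start of the episode above 0.03 m).
It also fails if it takes over 72 s, if anything falls off the work surface, if the arm or the gripper's body presses on something with over 40 N, if the wrist force passes 120 N, or if a joint passes its speed limit or range.

ROBOT

A 7-joint arm with a two-finger parallel gripper is mounted at the origin on a cart in front of the work surface, level with it; the furniture and walls round the work are solid. World frame = base frame: x ahead of the robot, y to its left, z up, the work surface at z = 0. Lengths are in m, angles in rad, forces in N, time in s.
With the tool pointing down it reaches from about 0.4 to 0.75 m from the base axis. Payload 19.5 kg.
Tool frame: the origin (TCP) lies at the very end of the fingers, on their centre line; the grasp point (between the pads) lies 19 mm behind it; x points along the fingers, y is the direction in which the jaws open and shut, and the axes are right-handed (so a half turn about x gives the same grasp; the last joint's range is limited). The gripper opens to 85 mm and grips with 20 to 120 N. Pads are 22 mm wide; open, the fingers measure 114 mm over their backs; the gripper's body (76 mm by 85 mm) begins 54 mm behind the grasp point. The pads swing forward as they close: fully open they stand 13 mm farther back than shut.
Start: joints at [1.164, 0.707, -0.028, 1.485, 0.022, 0.951, -0.075], TCP at [0.205, -0.537, 0.192] pointing down, gripper open.
Joint ranges: [-2.71, 2.71], [-0.32, 2.16], [-1.57, 1.52], [0, 2.45], [-1.46, 4.6], [0, 2.02], [-2.83, 2.83]. Speed limits (rad/s): [1.89, 1.89, 2.57, 2.57, 3.01, 3.01, 3.01].

INTERFACE

Orientations are given as a unit quaternion [w, x, y, z].
In Python, from bench import manip gives the robot as it stands.
- The arm moves only by the tool apply_moves, never from a script. Its argument "steps" is a list of rows, each a list of 4 numbers: the shift along the world's x, y, z in units of 30 mm (1.0 is 30 mm), then the turn about the world's z in rad. In form: [[tx, ty, tz, turn], ...]. A call has 1 to 12 rows; each row is the pose to reach, as a shift and turn from the pose commanded when the call began; what a row does not reach only later rows make up. A row lasts 1/10 s, in which the tool goes at most 50 mm and 8.59 degrees, less where a joint would pass 70% of its speed; a pose out of reach is approached as far as the arm can. A call with a gripper value outside its range is refused whole. "claw" is the closure, from 0 (fully open) to 1 (shut), set as the call begins (left out, the last holds). The fingers move at their own pace and stop on an object; the grip force is fixed at half the most. Time passes only in rows, so rows that repeat a pose let the fingers close. It gives the time, the measured TCP pose, the force and the opening at its end, in the units of the state.
- manip.get_state(): the state, without advancing time (a new reading comes with each control period).
- manip.grab_frame(name): name is "scene" or "side" or "wrist"; returns the picture (420x560x3 uint8, red, green, blue); there is no depth.
- manip.camera_model(name): a dict with "camera_matrix" (3x3 intrinsics, pixels), "world_from_camera" (4x4, takes a point from camera to world coordinates); the wrist camera has in their place "T_tool_cam" (4x4, takes a point from camera to tool coordinates, whose origin is the TCP and whose axes are the tool frame's). Camera axes: x right, y up, looking along -z (the intrinsics and any distortion apply to the point x, -y, -z); pixel columns grow to the right and rows downward; lengths in m; the calibration is good to about 2 mm. A picture is of the moment at which its call begins: read the wrist's pose just before it. camera_model takes no time and is no camera call.
- manip.finish_job(): hands the job in, once; it reports no verdict.
The state is a dict: "time": time; "qpos": joint angles; "joint_velocities": joint speeds; "effort": joint torques, N m; "ee_pos": TCP position; "eef_rot": TCP orientation; "ft_force": force on the tool from outside, world axes, zero at the start; "moment": the same for the moment, N m; "opening": finger opening in m.
Only numpy, scipy, OpenCV 4.12 (cv2) and the standard library are available. Lean on these libraries where they do the work, as an engineer would, in place of code of your own. Each camera call takes 0.05 s, during which the arm holds its last target.

## Working session

There is one attempt and no reset: what is moved stays moved. The work goes in short steps, Python scripts to look and compute and a tool call to move; the robot and the scene stay as the last step left them, time stands still between calls to the robot, and variables do not carry over. Pictures are saved under pics/ and viewed, and the job is handed in when it is done.

Besides the shell and the picture viewer there is one more tool, called as name([rows], argument=value, ...), one row to a line, values as JSON. apply_moves: Moves the arm, as the interface text tells. Its arguments: {"type":"object","properties":{"steps":{"type":"array","items":{"type":"array","items":{"type":"number"}}},"claw":{"type":"number"}},"required":["steps"]}

```bash
mkdir -p pics; python3 - <<'E'
from bench import manip
import cv2
print(manip.get_state())
for n in ["scene","side","wrist"]:
    print(n,manip.camera_model(n))
    cv2.imwrite(f"pics/{n}0.png",manip.grab_frame(n)[:,:,::-1])
E
```

```text
{'time': 0.0, 'qpos': array([ 1.16432532,  0.70708893, -0.02763445,  1.48496804,  0.02197355,
        0.95092189, -0.07552813]), 'joint_velocities': array([-0.00037754,  0.00011036,  0.00032423,  0.00044901, -0.00015761,
       -0.00117512,  0.00074928]), 'effort': array([ 1.41225115e-03, -8.83210230e+01,  1.23532858e+00, -2.36156791e+01,
        1.69080205e-02,  6.60970691e-03, -2.27968241e-05]), 'ee_pos': array([ 0.20502917, -0.53688296,  0.1918427 ]), 'eef_rot': array([-0.12786434, -0.69531005, -0.12861871,  0.69545084]), 'ft_force': array([-0.41232737, -0.16804882,  0.85748268]), 'moment': array([ 0.00021247,  0.02657057, -0.00251828]), 'opening': 0.08511402483145891}
scene {'camera_matrix': array([[490.54877062,   0.        , 277.12118983],
       [  0.        , 490.54877062, 212.8043892 ],
       [  0.        ,   0.        ,   1.        ]]), 'world_from_camera': array([[ 0.84905145,  0.235293  , -0.47302097, -0.12515314],
       [-0.52810206,  0.40312041, -0.74739691, -1.11913982],
       [ 0.01482714,  0.88438178,  0.46652869,  0.72950689],
       [ 0.        ,  0.        ,  0
[... 306 characters left out ...]
, -0.34971644,  0.74544341,  0.73180061],
       [-0.01453103,  0.90943594,  0.41559009,  0.53485945],
       [ 0.        ,  0.        ,  0.        ,  1.        ]])}
wrist {'camera_matrix': array([[344.19749445,   0.        , 276.86508842],
       [  0.        , 344.19749445, 204.71304181],
       [  0.        ,   0.        ,   1.        ]]), 'T_tool_cam': array([[ 1.23418512e-03,  2.76079595e-01, -9.61133983e-01,
        -1.81191089e-01],
       [ 9.99998613e-01,  7.34211766e-04,  1.49498855e-03,
         5.54925021e-04],
       [ 1.11841171e-03, -9.61134495e-01, -2.76078306e-01,
        -7.05938488e-02],
       [ 0.00000000e+00,  0.00000000e+00,  0.00000000e+00,
         1.00000000e+00]])}
```

View pics/scene0.png

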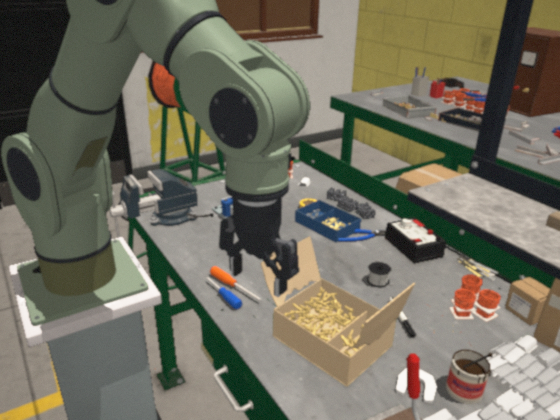

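View pics/side0.png

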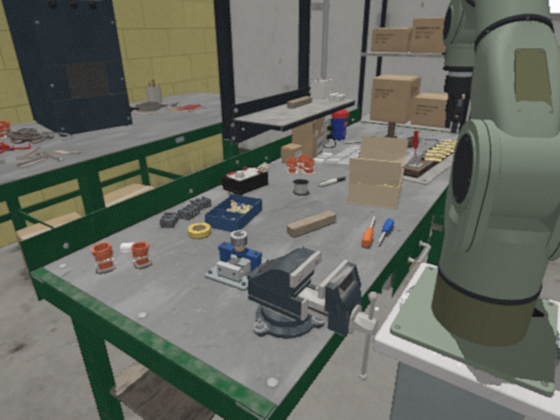

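View pics/wrist0.png

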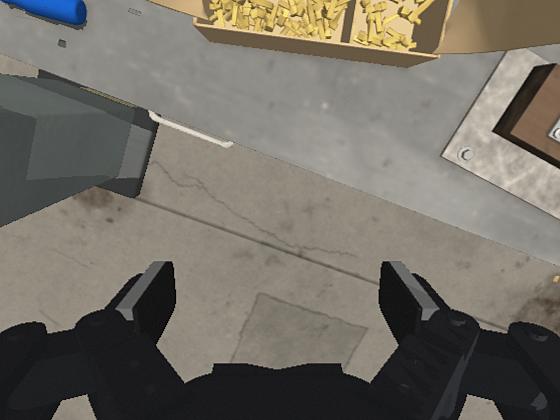

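The side view shows the jig with its blue bridge and screw at about (238,255) and the batten at (312,223). In the scene view the arm hides both. I'll enlarge the side view.

```bash
python3 - <<'E'
import cv2
im=cv2.imread("pics/side0.png")
c=im[200:300,195:345]
cv2.imwrite("pics/side0c.png",cv2.resize(c,None,fx=5,fy=5,interpolation=cv2.INTER_CUBIC))
E
```

```text
(no output)
```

View pics/side0c.png

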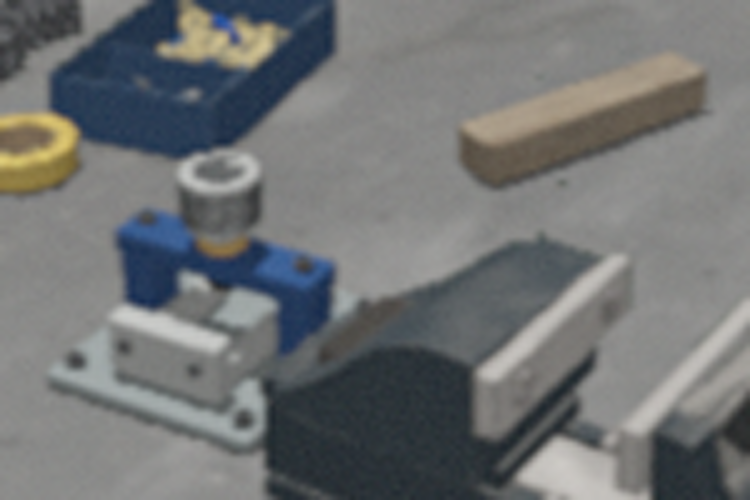

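```bash
cat > h.py <<'E'
import numpy as np
from bench import manip
def ray(cam,px,z,T=None):
    m=manip.camera_model(cam); K=m["camera_matrix"]
    T=m["world_from_camera"] if T is None else T
    px=np.atleast_2d(px).astype(float); z=np.broadcast_to(z,len(px))
    d=np.c_[(px[:,0]-K[0,2])/K[0,0],-(px[:,1]-K[1,2])/K[1,1],-np.ones(len(px))]@T[:3,:3].T
    return T[:3,3]+d*((z-T[2,3])/d[:,2])[:,None]
def wristT(st):
    from scipy.spatial.transform import Rotation as R
    q=st["eef_rot"];T=np.eye(4);T[:3,:3]=R.from_quat([q[1],q[2],q[3],q[0]]).as_matrix();T[:3,3]=st["ee_pos"]
    return T@manip.camera_model("wrist")["T_tool_cam"]
E
python3 - <<'E'
from h import *
f=lambda c:195*np.array([1,0])+np.array([0,200])+(np.array(c)+.5)/5-.5
np.set_printoptions(precision=4,suppress=True)
b=ray("side",f([(462,130),(497,152),(707,73),(672,52)]),.026);print(b, b.mean(0))
print([np.linalg.norm(b[i]-b[i-1]) for i in range(4)])
print("screw",ray("side",f([(219,168)]),.098))
t=ray("side",f([(118,232),(332,268),(305,285)]),.058);print("bridge",t)
p=ray("side",f([(48,372),(245,445)]),.008);print("plate",p,np.linalg.norm(p[0]-p[1]))
s=manip.get_state();T=wristT(s);print(T[:3,:3],T[:3,3]); print(ray("wrist",[(276,204)],0,T))
from scipy.spatial.transform import Rotation as R
q=s["eef_rot"];print(R.from_quat([q[1],q[2],q[3],q[0]]).as_matrix())
E
```

```text
[[ 0.5087 -0.0949  0.026 ]
 [ 0.4782 -0.0832  0.026 ]
 [ 0.4263 -0.2365  0.026 ]
 [ 0.4574 -0.2516  0.026 ]] [ 0.4677 -0.1665  0.026 ]
[np.float64(0.16493546826990035), np.float64(0.03268950071414116), np.float64(0.16184022458739034), np.float64(0.034596758781132934)]
screw [[0.5076 0.1166 0.098 ]]
bridge [[0.5562 0.1372 0.058 ]
 [0.4501 0.1073 0.058 ]
 [0.4516 0.1261 0.058 ]]
plate [[0.5567 0.1911 0.008 ]
 [0.4432 0.1844 0.008 ]] 0.11367987334330003
[[ 0.3557  0.8981  0.2588]
 [-0.9346  0.3424  0.0963]
 [-0.0021 -0.2761  0.9611]] [ 0.2713 -0.5124  0.3731]
[[ 0.1712 -0.5486  0.    ]]
[[-0.0003  0.3567 -0.9342]
 [ 0.0008 -0.9342 -0.3567]
 [-1.     -0.0008  0.    ]]
```

Measured batten size comes out at 163–165 x 33–35 mm, which matches. The jig's screw is near (0.508, 0.117), with the jig's y axis roughly along world +y. Next I'll rise clear of the box and go above the batten.

apply_moves([
  [0, 0, 1.7, 0],
  [0, 0, 3.4, 0.1],
  [8.8, 13, 3.4, 0.9],
  [8.8, 13, 3.4, 0.9],
  [8.8, 13, 3.4, 0.9],
  [8.8, 13, 3.4, 0.9],
  [8.8, 13, 3.4, 0.9],
  [8.8, 13, 3.4, 0.9],
  [8.8, 13, 3.4, 0.9],
  [8.8, 13, 3.4, 0.9],
  [8.8, 13, 3.4, 0.9],
  [8.8, 13, 3.4, 0.9],
], claw=0)

```text
time: 1.35
ee_pos: [0.4709, -0.1429, 0.2942]
eef_rot: [0.419, 0.57, 0.42, -0.569]
ft_force: [-0.3, 0.2, 0.3]
opening: 0.0851
```

```bash
cat > snap.py <<'E'
import sys,cv2,json
from h import *
n=sys.argv[1]; 
for c in sys.argv[2:]:
    s=manip.get_state(); 
    if c=="wrist": np.save(f"pics/T_{n}.npy",wristT(s))
    cv2.imwrite(f"pics/{c}_{n}.png",manip.grab_frame(c)[:,:,::-1])
s=manip.get_state();print({k:np.round(s[k],4) for k in ["time","ee_pos","qpos","ft_force","moment","opening"]})
E
python3 snap.py 1 wrist scene
```

```text
{'time': np.float64(1.45), 'ee_pos': array([ 0.4704, -0.1441,  0.294 ]), 'qpos': array([ 0.4147,  0.4775, -0.309 ,  1.5848,  0.1557,  1.104 , -0.2336]), 'ft_force': array([-0.6133, -1.1328, -0.0244]), 'moment': array([-0.0786, -0.0018,  0.0127]), 'opening': np.float64(0.0854)}
```

View pics/wrist_1.png

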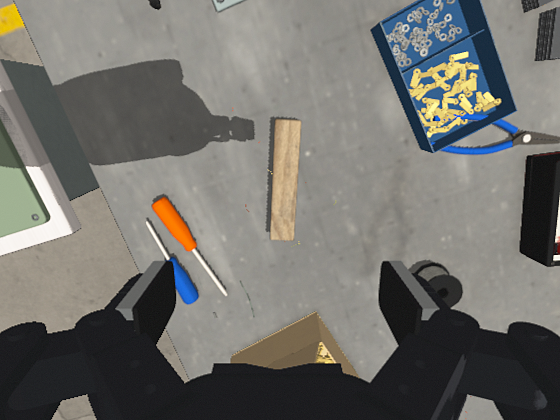

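View pics/scene_1.png

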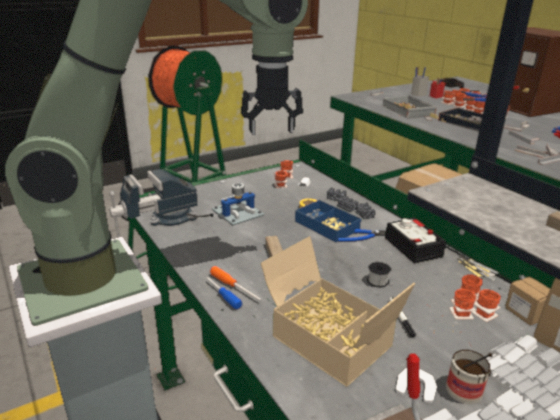

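The wrist view shows the batten at columns 270–300, rows 119–240, with the orange screwdriver at (190,245). The jig's plate edge just appears at (230,5). I'll enlarge the batten.

```bash
python3 - <<'E'
import cv2
im=cv2.imread("pics/wrist_1.png")
cv2.imwrite("pics/w1c.png",cv2.resize(im[105:255,220:350],None,fx=4,fy=4,interpolation=cv2.INTER_CUBIC))
E
```

```text
(no output)
```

View pics/w1c.png

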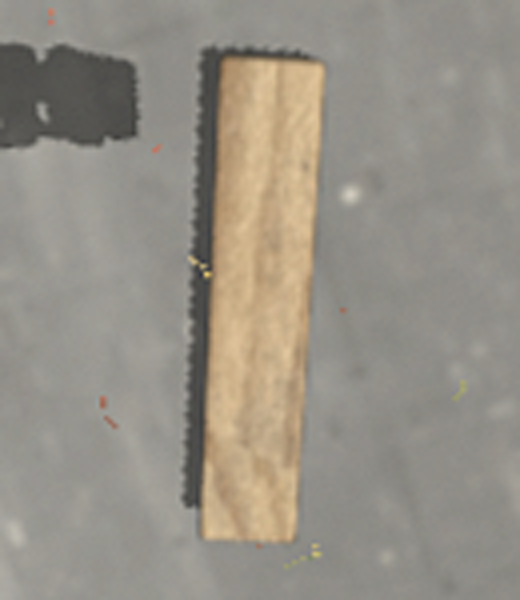

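```bash
python3 - <<'E'
from h import *
np.set_printoptions(precision=4,suppress=True)
T=np.load("pics/T_1.npy");print("cam",T[:3,3])
c=np.array([(222,58),(325,63),(297,541),(202,540)])
b=ray("wrist",np.array([220,105])+(c+.5)/4-.5,.026,T);print(b,b.mean(0))
print([np.linalg.norm(b[i]-b[i-1]) for i in range(4)])
u=(b[0]+b[1]-b[2]-b[3]);print(np.arctan2(u[1],u[0]), u/np.linalg.norm(u))
s=manip.get_state();R=wristT(s)[:3,:3];y=R[:,0];print("tool y",y,np.arctan2(y[1],y[0]))
# jig plate corner
print(ray("wrist",[(219,11),(246,3)],.008,T))
E
```

```text
cam [ 0.4922 -0.0765  0.4755]
[[ 0.4855 -0.0903  0.026 ]
 [ 0.5162 -0.1015  0.026 ]
 [ 0.4614 -0.2545  0.026 ]
 [ 0.4298 -0.2443  0.026 ]] [ 0.4732 -0.1727  0.026 ]
[np.float64(0.1637600839285923), np.float64(0.03271686835670649), np.float64(0.16256807713083643), np.float64(0.03321452563974118)]
1.225620169035029 [0.3384 0.941  0.    ]
tool y [ 0.9546 -0.298  -0.0006] -0.30257691668468667
[[0.4582 0.0515 0.008 ]
 [0.4924 0.0499 0.008 ]]
```

The batten centre from the wrist view is (0.473, -0.172), with its axis at 1.226 rad. The side view agrees to about 8 mm, and I trust the wrist view more. I'll look at the jig from above before grasping.

apply_moves([
  [1, 4.3, -1.5, 0.35],
  [1, 4.3, -1.5, 0.35],
  [1, 4.3, -1.5, 0.35],
  [1, 4.3, -1.5, 0.35],
  [1, 4.3, -1.5, 0.35],
  [1, 4.3, -1.5, 0.35],
])

```text
time: 2.05
ee_pos: [0.499, -0.0195, 0.2495]
eef_rot: [0.511, 0.489, 0.51, -0.49]
ft_force: [-0.7, -0.2, -0.3]
opening: 0.0854
```

```bash
python3 snap.py 2 wrist; python3 - <<'E'
import cv2
im=cv2.imread("pics/wrist_2.png")
cv2.imwrite("pics/w2c.png",cv2.resize(im[0:200,160:400],None,fx=3,fy=3,interpolation=cv2.INTER_CUBIC))
E
```

```text
{'time': np.float64(2.1), 'ee_pos': array([ 0.4991, -0.0195,  0.2495]), 'qpos': array([ 0.2014,  0.5421, -0.3947,  1.6501,  0.2392,  0.9973, -0.2312]), 'ft_force': array([-0.0765,  0.7099,  0.2784]), 'moment': array([-0.0101,  0.0376, -0.0023]), 'opening': np.float64(0.0856)}
```

View pics/w2c.png

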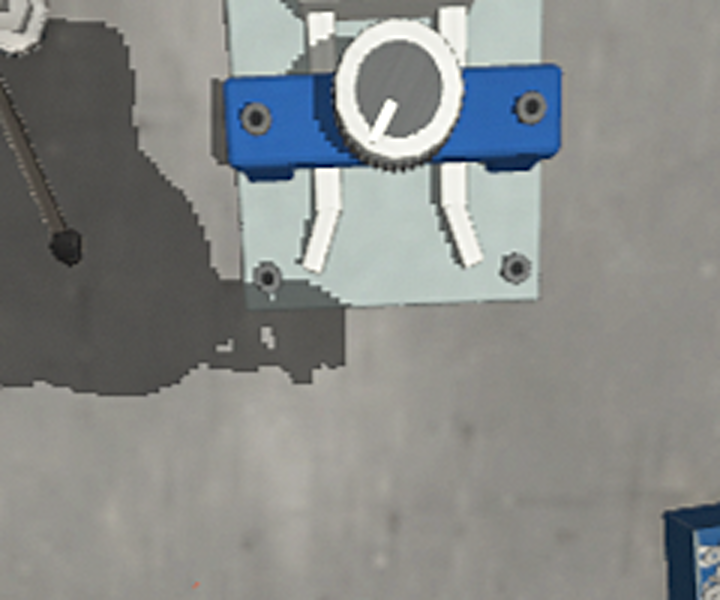

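```bash
python3 - <<'E'
from h import *
np.set_printoptions(precision=4,suppress=True)
T=np.load("pics/T_2.npy");print("cam",T[:3,3])
f=lambda c:np.array([160,0])+(np.array(c)+.5)/3-.5
P=lambda c,z:ray("wrist",f(c),z,T)[:,:2]
p=P([(247,306),(538,298)],.008);d=p[1]-p[0];print("plate",p,np.linalg.norm(d),np.arctan2(d[1],d[0]),p.mean(0))
print("screw",P([(399.5,88.5)],.098), "ring w",P([(335,88),(464,88),(399,19),(399,158)],.098))
r=P([(341,210),(441,206),(440,10),(335,14)],.022);print("rails",r)
b=P([(226,82),(560,66),(560,157),(230,167)],.058);print("bridge",b,b.mean(0))
print("screws", P([(256,118),(531,107)],.06))
E
```

```text
cam [0.4966 0.0504 0.4306]
plate [[0.4555 0.0534]
 [0.5693 0.0611]] 0.11398851338145859 0.06694405236549106 [0.5124 0.0572]
screw [[0.5081 0.1155]] ring w [[0.4892 0.1149]
 [0.5269 0.1164]
 [0.507  0.1336]
 [0.5089 0.0968]]
rails [[0.4912 0.0888]
 [0.5281 0.0917]
 [0.5236 0.1561]
 [0.4867 0.1533]]
bridge [[0.4527 0.123 ]
 [0.5613 0.1321]
 [0.5639 0.1049]
 [0.4542 0.0973]] [0.508  0.1143]
screws [[0.4628 0.1123]
 [0.5527 0.1192]]
```

The jig measures well: plate width 114 mm, rails about 36.9 mm apart, and the screw at (0.508, 0.1155) in both views. Its yaw is about 0.070 rad. Now I'll go above the grasp point, 26 mm behind the batten's middle so the fingers clear the rails and screw.

apply_moves([
  [-1.15, -5.9, -1, -0.39],
  [-1.15, -5.9, -1, -0.39],
  [-1.15, -5.9, -1, -0.39],
  [-1.15, -5.9, -1, -0.39],
  [-1.15, -5.9, -4.3, -0.39],
  [-1.15, -5.9, -4.3, -0.39],
  [-1.15, -5.9, -4.3, -0.39],
  [-1.15, -5.9, -4.3, -0.39],
  [-1.15, -5.9, -4.3, -0.39],
  [-1.15, -5.9, -4.3, -0.39],
])

```text
time: 3.1
ee_pos: [0.4655, -0.1956, 0.1223]
eef_rot: [0.407, 0.579, 0.405, -0.578]
ft_force: [-0.6, 0.4, -0.4]
opening: 0.0854
```

```bash
python3 snap.py 3 wrist
```

```text
{'time': np.float64(3.15), 'ee_pos': array([ 0.4653, -0.1955,  0.1219]), 'qpos': array([ 0.4653,  0.7123, -0.2353,  1.8276,  0.2624,  0.6296, -0.2738]), 'ft_force': array([ 0.3695, -0.4706, -0.2059]), 'moment': array([ 0.001 ,  0.0263, -0.0208]), 'opening': np.float64(0.0855)}
```

View pics/wrist_3.png

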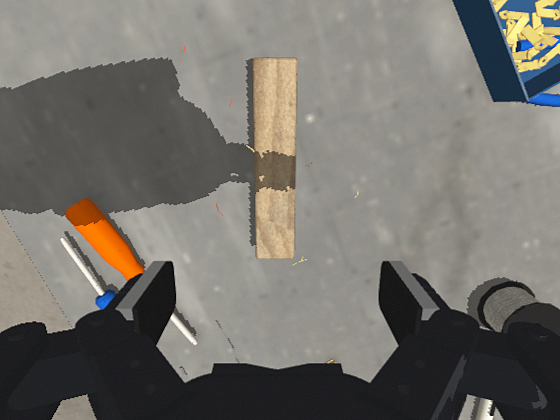

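The batten is centred and aligned, spanning columns 254–296 and rows 59–258. The screwdriver shank tip shows at (196,343), near the left finger. I'll check its clearance.

```bash
python3 - <<'E'
from h import *
np.set_printoptions(precision=4,suppress=True)
T=np.load("pics/T_3.npy")
b=ray("wrist",[(254,59),(296.5,59),(295,258),(255.5,258)],.026,T);print(b,b.mean(0))
u=b[0]+b[1]-b[2]-b[3];a=np.arctan2(u[1],u[0]);print(a,[np.linalg.norm(b[i]-b[i-1]) for i in range(4)])
st=manip.get_state();M=wristT(st)[:3,:3];y=M[:,0];print("jaw",np.arctan2(y[1],y[0]))
t=st["ee_pos"];y=y/np.linalg.norm(y);v=np.array([-y[1],y[0]])
for z in(.01,.02):
  for p in [(196,343),(140,273),(70,205),(112,303),(470,290)]:
    d=(ray("wrist",[p],z,T)[0]-t)[:2];print(z,p,d@y[:2],d@v)
d=(b.mean(0)-t)[:2];print("batten in tool",d@y[:2],d@v)
E
```

```text
[[ 0.4855 -0.0923  0.026 ]
 [ 0.5154 -0.1031  0.026 ]
 [ 0.4613 -0.2559  0.026 ]
 [ 0.4288 -0.2441  0.026 ]] [ 0.4727 -0.1739  0.026 ]
1.2220848950948684 [np.float64(0.16197080694758173), np.float64(0.03177934253298062), np.float64(0.1620185105085177), np.float64(0.03465930550073312)]
jaw -0.34735000983580994
0.01 (196, 343) -0.0800364018197178 -0.15810376411605542
0.01 (140, 273) -0.12759258431662468 -0.08069991041528518
0.01 (70, 205) -0.18224218786986135 -0.014193629919996566
0.01 (112, 303) -0.15806746386681828 -0.11257695332831326
0.01 (470, 290) 0.18565118170647799 -0.0990700059259034
0.02 (196, 343) -0.07730146007173357 -0.15032850618035917
0.02 (140, 273) -0.12323699226897784 -0.07556247099463369
0.02 (70, 205) -0.17602421133875118 -0.01132263447686875
0.02 (112, 303) -0.15267332919270193 -0.10635318745257438
0.02 (470, 290) 0.1793318503978232 -0.09330653852674355
batten in tool -0.00037836126122403797 0.02286346784515408
```

Nothing is in the fingers' way, and the batten sits 0.4 mm off centre. Descending and gripping.

apply_moves([
  [0, -0.07, -1.5, 0],
  [0, -0.07, -3, 0],
  [0, -0.07, -3.8, 0],
  [0, -0.07, -3.8, 0],
  [0, -0.07, -3.8, 0],
  [0, -0.07, -3.8, 0],
])

```text
time: 3.75
ee_pos: [0.4655, -0.1977, 0.0081]
eef_rot: [0.407, 0.579, 0.406, -0.578]
ft_force: [0.2, -0.1, 0.0]
opening: 0.0854
```

apply_moves([
  [0, 0, 0, 0],
  [0, 0, 0, 0],
  [0, 0, 0, 0],
  [0, 0, 0, 0],
  [0, 0, 0, 0],
  [0, 0, 0, 0],
  [0, 0, 0, 0],
  [0, 0, 0, 0],
  [0, 0, 0, 0],
  [0, 0, 0, 0],
], claw=1)

```text
time: 4.75
ee_pos: [0.4646, -0.1972, 0.0063]
eef_rot: [-0.406, -0.579, -0.407, 0.579]
ft_force: [-0.3, -0.4, 0.7]
opening: 0.0002
```

The opening went to 0.2 mm, so the fingers missed the wood or squeezed it out. I'll look.

```bash
python3 snap.py 4 wrist side
```

```text
{'time': np.float64(4.85), 'ee_pos': array([ 0.4646, -0.1972,  0.0063]), 'qpos': array([ 0.4145,  0.9167, -0.1405,  1.9056,  0.3376,  0.3421, -0.3366]), 'ft_force': array([0.8163, 0.4239, 0.2673]), 'moment': array([-0.0168,  0.0038, -0.0304]), 'opening': np.float64(-0.0)}
```

View pics/wrist_4.png

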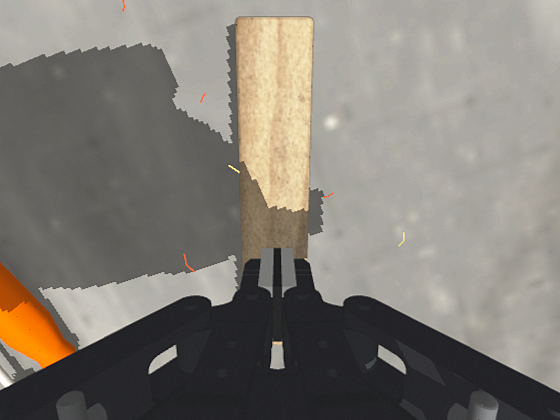

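View pics/side_4.png

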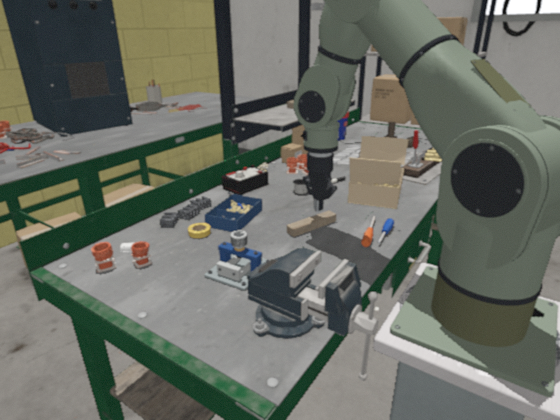

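```bash
python3 - <<'E'
from h import *
import cv2
s=manip.get_state();T=wristT(s)
def proj(cam,p,T):
    m=manip.camera_model(cam);K=m["camera_matrix"]; c=np.linalg.inv(T)@np.r_[p,1]
    return K[0,2]+K[0,0]*c[0]/-c[2],K[1,2]-K[1,1]*c[1]/-c[2]
TS=manip.camera_model("side")["world_from_camera"]
for dz in (0,.02,.04): 
    p=s["ee_pos"]+[0,0,dz];print(dz,proj("wrist",p,T),proj("side",p,TS))
im=cv2.imread("pics/side_4.png")
cv2.imwrite("pics/s4c.png",cv2.resize(im[150:260,260:390],None,fx=5,fy=5,interpolation=cv2.INTER_CUBIC))
im=cv2.imread("pics/wrist_4.png")
cv2.imwrite("pics/w4c.png",cv2.resize(im[200:380,180:380],None,fx=3,fy=3,interpolation=cv2.INTER_CUBIC))
E
```

```text
0 (np.float64(275.9717729954686), np.float64(235.73906833345424)) (np.float64(318.0833918665206), np.float64(221.94661088336082))
0.02 (np.float64(275.85646551442017), np.float64(250.04189245215358)) (np.float64(318.30091218722805), np.float64(215.90854838840258))
0.04 (np.float64(275.71255586851976), np.float64(267.8925499774555)) (np.float64(318.52157387118547), np.float64(209.78328600535588))
```

View pics/s4c.png

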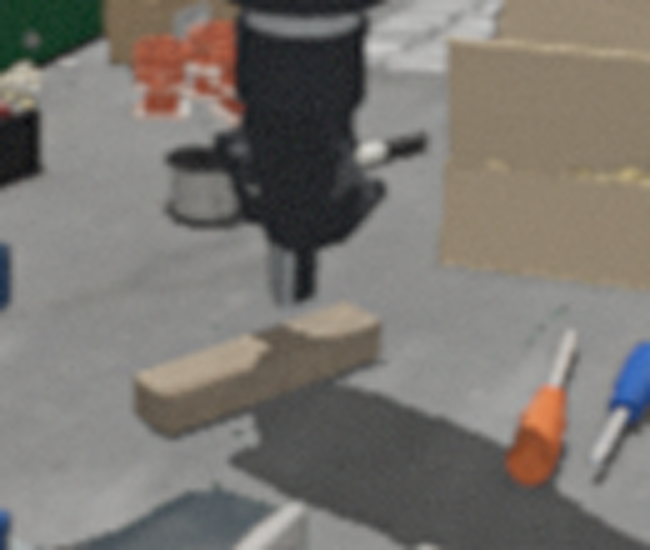

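View pics/w4c.png

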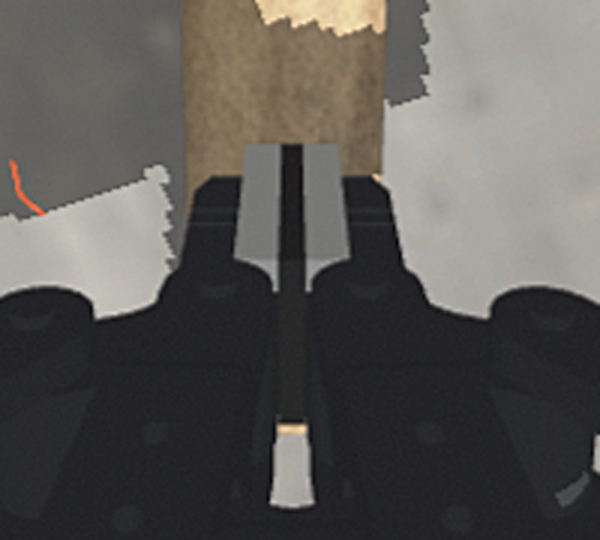

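Both views show the shut fingertips hovering above the batten, at about z = 0.04, while the reported TCP is at z = 0.006. The wrist camera's scale can test whether the reported height or the finger length is off.

```bash
python3 - <<'E'
from h import *
np.set_printoptions(precision=4,suppress=True)
T=np.load("pics/T_4.npy");print(T[:3,3])
for dz in(0,.02,.035):
    T2=T.copy();T2[2,3]+=dz
    b=ray("wrist",[(236,18),(314,18),(308.5,240),(240.5,240)],.026,T2)
    print(dz,np.linalg.norm(b[0]-b[1]),np.linalg.norm(b[2]-b[3]),b[:2].mean(0))
# pad tip geometry: where along tool x are pad front edges, gap between pads: pad corners rows 248; cols 262..292
m=manip.camera_model("wrist");K=m["camera_matrix"];A=m["T_tool_cam"]
for (c,r) in [(277,248),(277,287)]:
  d=A[:3,:3]@np.array([(c-K[0,2])/K[0,0],-(r-K[1,2])/K[1,1],-1])
  for zt in(-.011,.0,.011):
    k=(zt-A[2,3])/d[2];print((c,r),zt,A[:3,3]+k*d)
E
```

```text
[ 0.489  -0.1315  0.1874]
0 0.03293995391024875 0.03418313030461767 [ 0.5004 -0.0976  0.026 ]
0.02 0.037020471198563075 0.03841764910682203 [ 0.5018 -0.0934  0.026 ]
0.035 0.04008085916479876 0.04159353820847528 [ 0.5028 -0.0902  0.026 ]
(277, 248) -0.011 [-0.0431  0.0006 -0.011 ]
(277, 248) 0.0 [-0.0174  0.0006  0.    ]
(277, 248) 0.011 [0.0083 0.0006 0.011 ]
(277, 287) -0.011 [-0.0765  0.0006 -0.011 ]
(277, 287) 0.0 [-0.057   0.0006  0.    ]
(277, 287) 0.011 [-0.0375  0.0006  0.011 ]
```

The camera height is right, because the batten's width comes out at 34 mm. The shut fingertips therefore end about 40 mm behind the reported TCP, and both cameras agree on this. I'll check by touching the batten's top gently.

apply_moves([
  [0, 0, -0.15, 0],
  [0, 0, -0.3, 0],
  [0, 0, -0.35, 0],
  [0, 0, -0.35, 0],
])

```text
time: 5.25
ee_pos: [0.4645, -0.1971, -0.0046]
eef_rot: [-0.406, -0.578, -0.407, 0.579]
ft_force: [0.6, 0.3, 0.6]
opening: 0.0
```

apply_moves([
  [0, 0, -0.06, 0],
  [0, 0, -0.1, 0],
  [0, 0, -0.1, 0],
])

```text
time: 5.55
ee_pos: [0.4646, -0.1972, -0.0073]
eef_rot: [-0.406, -0.579, -0.407, 0.579]
ft_force: [0.5, 0.3, 0.5]
opening: -0.0004
```

Reported z is below the bench with no contact, so the offset is confirmed. Continuing gently.

apply_moves([
  [0, 0, -0.05, 0],
  [0, 0, -0.1, 0],
  [0, 0, -0.1, 0],
])

```text
time: 5.85
ee_pos: [0.4645, -0.1972, -0.0104]
eef_rot: [-0.406, -0.579, -0.407, 0.579]
ft_force: [-0.2, 0.1, 0.9]
opening: 0.0001
```

apply_moves([
  [0, 0, -0.05, 0],
  [0, 0, -0.07, 0],
  [0, 0, -0.07, 0],
])

```text
time: 6.15
ee_pos: [0.4646, -0.1972, -0.0124]
eef_rot: [-0.406, -0.579, -0.407, 0.579]
ft_force: [0.3, -0.1, 0.3]
opening: 0.0
```

apply_moves([
  [0, 0, -0.05, 0],
  [0, 0, -0.07, 0],
  [0, 0, -0.07, 0],
])

```text
time: 6.45
ee_pos: [0.4648, -0.1973, -0.0131]
eef_rot: [0.407, 0.579, 0.406, -0.578]
ft_force: [-6.4, 3.5, 37.0]
opening: 0.0002
```

Contact came at reported z ≈ -0.013, so the true tips are 39 mm behind the reported TCP. I'll lift, open, and go down to reported z ≈ -0.034.

apply_moves([
  [0, 0, 0.6, 0],
  [0, 0, 1.2, 0],
  [0, 0, 1.2, 0],
  [0, 0, 1.2, 0],
  [0, 0, 1.2, 0],
  [0, 0, 1.2, 0],
  [0, 0, 1.2, 0],
  [0, 0, 1.2, 0],
  [0, 0, 1.2, 0],
], claw=0)

```text
time: 7.35
ee_pos: [0.4646, -0.1972, 0.0215]
eef_rot: [-0.406, -0.579, -0.407, 0.579]
ft_force: [0.4, -0.0, -0.0]
opening: 0.0852
```

apply_moves([
  [0, 0, -0.6, 0],
  [0, 0, -1.2, 0],
  [0, 0, -1.6, 0],
  [0, 0, -1.85, 0],
  [0, 0, -1.85, 0],
  [0, 0, -1.85, 0],
])

```text
time: 7.95
ee_pos: [0.4648, -0.1973, -0.0335]
eef_rot: [0.407, 0.579, 0.406, -0.579]
ft_force: [0.4, -0.2, -0.0]
opening: 0.0851
```

apply_moves([
  [0, 0, 0, 0],
  [0, 0, 0, 0],
  [0, 0, 0, 0],
  [0, 0, 0, 0],
  [0, 0, 0, 0],
  [0, 0, 0, 0],
  [0, 0, 0, 0],
  [0, 0, 0, 0],
], claw=1)

```text
time: 8.75
ee_pos: [0.4647, -0.1973, -0.0335]
eef_rot: [0.407, 0.579, 0.406, -0.579]
ft_force: [-1.5, 1.4, 10.1]
opening: 0.0328
```

Gripped, with the opening at 33 mm on the 34 mm wood. Lifting, and moving in front of the jig's mouth with the yaw matched.

apply_moves([
  [0, 0, 0.6, 0],
  [0, 0, 1.2, 0],
  [0.6, 1.5, 1.2, 0.14],
  [1.2, 3, 1.2, 0.28],
  [1.87, 4.4, 1.2, 0.417],
  [1.87, 4.4, 1.2, 0.417],
  [1.87, 4.4, 1.2, 0.417],
  [1.87, 4.4, 1.2, 0.417],
  [1.87, 4.4, 1.2, 0.417],
])

```text
time: 9.65
ee_pos: [0.5204, -0.0664, 0.0021]
eef_rot: [0.517, 0.482, 0.517, -0.483]
ft_force: [-0.5, -0.9, -1.1]
opening: 0.0327
```

```bash
python3 snap.py 5 wrist side; python3 - <<'E'
import cv2
im=cv2.imread("pics/side_5.png")
cv2.imwrite("pics/s5c.png",cv2.resize(im[180:290,200:350],None,fx=5,fy=5,interpolation=cv2.INTER_CUBIC))
E
```

```text
{'time': np.float64(9.75), 'ee_pos': array([ 0.5205, -0.0661,  0.0021]), 'qpos': array([ 0.1741,  0.9411, -0.2039,  1.8344,  0.4246,  0.4093, -0.2708]), 'ft_force': array([-0.3424, -0.4066, -2.1045]), 'moment': array([-0.0475,  0.0166, -0.0401]), 'opening': np.float64(0.0328)}
```

View pics/wrist_5.png

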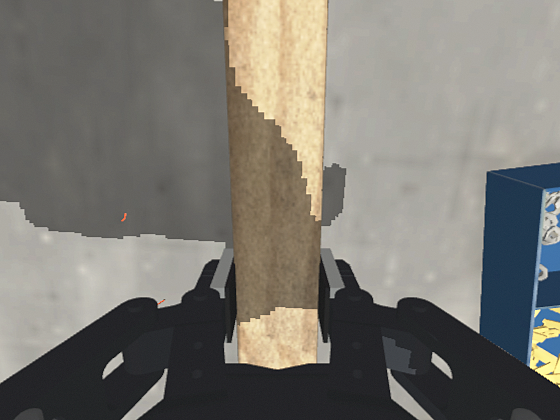

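View pics/s5c.png

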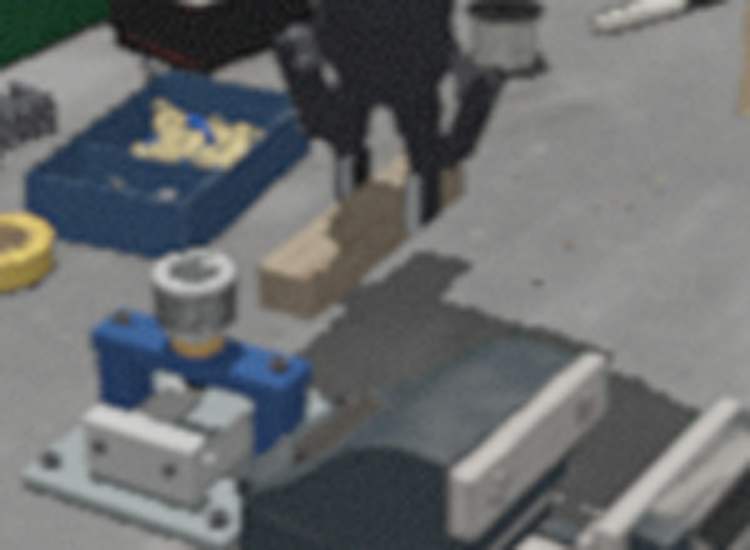

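```bash
python3 - <<'E'
from h import *
T=manip.camera_model("side")["world_from_camera"];K=manip.camera_model("side")["camera_matrix"]
s=manip.get_state();M=wristT(s)[:3,:3];y=M[:,0];a=np.arctan2(y[1],y[0]);print("jaw",a)
u=np.array([-np.sin(a),np.cos(a)]);w=np.array([np.cos(a),np.sin(a)])
O=np.array([.5081,.1155]);th=.07;R=np.array([[np.cos(th),np.sin(th)],[-np.sin(th),np.cos(th)]])
t=s["ee_pos"][:2];print("tcp in jig",R@(t-O))
for dz in(-.004,0,.004):
  o=[]
  for k,l,z in[(.1073,.017,.0616),(.1073,-.017,.0616),(.1073,.017,.0356),(.1073,-.017,.0356),(-.0577,-.017,.0616)]:
    c=np.linalg.inv(T)@np.r_[t+k*u+l*w,z+dz,1]
    p=np.array([K[0,2]-K[0,0]*c[0]/c[2],K[1,2]+K[1,1]*c[1]/c[2]]);o.append(np.round((p-[200,180]+.5)*5-.5))
  print(dz,[tuple(map(int,x)) for x in o])
E
```

```text
jaw 0.06838686792074111
tcp in jig [-0.00031752 -0.18197822]
-0.004 [(256, 268), (313, 284), (258, 312), (314, 328), (467, 161)]
0 [(256, 261), (312, 277), (258, 305), (314, 322), (467, 155)]
0.004 [(256, 254), (312, 270), (258, 299), (314, 315), (467, 148)]
```

The batten is held level; expected and seen corners agree within about 2 mm. Lowering to 1 mm above the channel floor and entering the mouth slowly.

apply_moves([
  [0.01, 0, -0.5, 0],
  [0.01, 0, -0.88, 0],
  [0.01, 0, -0.88, 0],
  [0, 0.2, -0.88, 0],
  [-0.03, 0.5, -0.88, 0],
  [-0.05, 0.8, -0.88, 0],
  [-0.07, 1.1, -0.88, 0],
  [-0.09, 1.4, -0.88, 0],
  [-0.11, 1.7, -0.88, 0],
  [-0.11, 1.7, -0.88, 0],
  [-0.11, 1.7, -0.88, 0],
])

```text
time: 10.85
ee_pos: [0.5174, -0.0143, -0.0243]
eef_rot: [0.518, 0.482, 0.517, -0.482]
ft_force: [-0.0, -0.0, -1.8]
opening: 0.0323
```

```bash
python3 snap.py 6 wrist side; python3 - <<'E'
import cv2
im=cv2.imread("pics/side_6.png")
cv2.imwrite("pics/s6c.png",cv2.resize(im[180:290,200:350],None,fx=5,fy=5,interpolation=cv2.INTER_CUBIC))
E
```

```text
{'time': np.float64(10.95), 'ee_pos': array([ 0.5174, -0.0148, -0.0243]), 'qpos': array([ 0.0488,  0.9839, -0.1529,  1.8651,  0.4116,  0.3235, -0.3585]), 'ft_force': array([ 0.7591,  0.7547, -0.8346]), 'moment': array([-0.0041, -0.012 ,  0.0111]), 'opening': np.float64(0.0329)}
```

View pics/wrist_6.png

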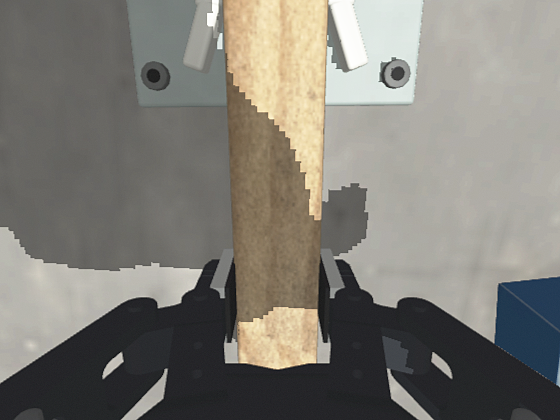

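View pics/s6c.png

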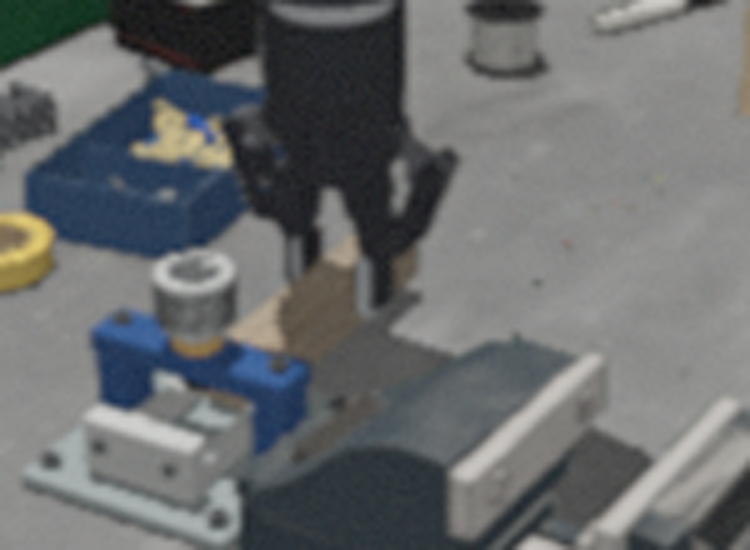

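The batten is centred between the flared rails (tips at about (195,68) and (355,68), wood centre about 276), with no contact force. Sliding on.

apply_moves([
  [-0.02, 0.25, 0, 0],
  [-0.04, 0.5, 0, 0],
  [-0.05, 0.75, 0, 0],
  [-0.07, 1.0, 0, 0],
  [-0.09, 1.25, 0, 0],
  [-0.1, 1.5, 0, 0],
  [-0.12, 1.7, 0, 0],
  [-0.13, 1.85, 0, 0],
  [-0.13, 1.85, 0, 0],
  [-0.13, 1.85, 0, 0],
])

```text
time: 11.95
ee_pos: [0.5135, 0.041, -0.0243]
eef_rot: [0.517, 0.482, 0.517, -0.482]
ft_force: [-0.5, -0.6, -1.5]
opening: 0.033
```

apply_moves([
  [0, 0.08, -0.02, 0],
  [-0.01, 0.16, -0.02, 0],
  [-0.02, 0.22, -0.02, 0],
  [-0.02, 0.22, -0.02, 0],
])

```text
time: 12.35
ee_pos: [0.5129, 0.0482, -0.0249]
eef_rot: [0.517, 0.482, 0.518, -0.482]
ft_force: [0.8, 0.1, -1.8]
opening: 0.0326
```

apply_moves([
  [0, 0.04, 0, 0],
  [0, 0.08, 0, 0],
  [0, 0.08, 0, 0],
])

```text
time: 12.65
ee_pos: [0.5128, 0.0485, -0.0249]
eef_rot: [0.518, 0.482, 0.517, -0.483]
ft_force: [0.5, -10.4, -0.5]
opening: 0.0326
```

The stop is met at exactly the predicted place (reported y 0.0484), with a reaction of -10 N. I'll push slightly more, then open.

apply_moves([
  [0, 0.04, -0.01, 0],
  [0, 0.04, -0.02, 0],
  [0, 0.04, -0.02, 0],
])

```text
time: 12.95
ee_pos: [0.5128, 0.0484, -0.0254]
eef_rot: [0.518, 0.481, 0.516, -0.484]
ft_force: [1.3, -18.2, 3.1]
opening: 0.0329
```

apply_moves([
  [0, 0, 0, 0],
  [0, 0, 0, 0],
  [0, 0, 0, 0],
  [0, 0, 0, 0],
  [0, 0, 0, 0],
  [0, 0, 0, 0],
], claw=0)

```text
time: 13.55
ee_pos: [0.5129, 0.0515, -0.0255]
eef_rot: [0.517, 0.482, 0.518, -0.482]
ft_force: [1.0, 0.2, 0.8]
opening: 0.0855
```

```bash
python3 snap.py 7 wrist side; python3 - <<'E'
import cv2
im=cv2.imread("pics/side_7.png")
cv2.imwrite("pics/s7c.png",cv2.resize(im[180:290,200:350],None,fx=5,fy=5,interpolation=cv2.INTER_CUBIC))
E
```

```text
{'time': np.float64(13.65), 'ee_pos': array([ 0.5129,  0.0515, -0.0255]), 'qpos': array([-0.0911,  0.9843, -0.1317,  1.8733,  0.3693,  0.3077, -0.4467]), 'ft_force': array([-0.087 ,  0.5933, -0.8086]), 'moment': array([ 0.0127,  0.0013, -0.0381]), 'opening': np.float64(0.0858)}
```

View pics/wrist_7.png

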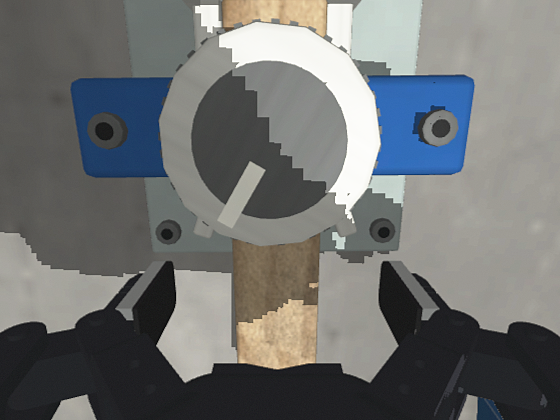

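View pics/s7c.png

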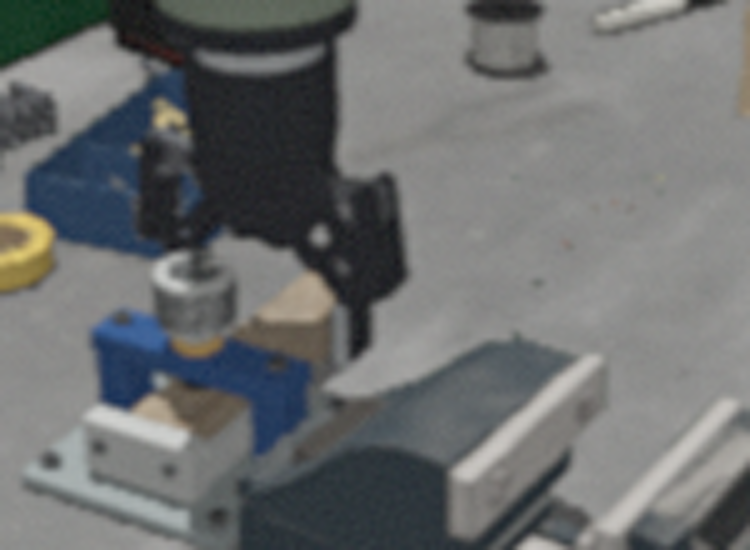

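The batten's end is home under the bridge and the foot is above it. Next I'll check the screw's position from this close view and the vise's clearance.

```bash
python3 - <<'E'
import cv2
from h import *
np.set_printoptions(precision=4,suppress=True)
T=np.load("pics/T_7.npy")
e=np.array([(160,135),(381,135),(270,23),(270,245)])
r=ray("wrist",e,.098,T);print("screw",r,(r[0]+r[1])/2,(r[2]+r[3])/2)
T2=np.load("pics/T_2.npy")
f=lambda c:np.array([160,0])+(np.array(c)+.5)/3-.5
for z in(.0,.05,.1,.13): print(z,ray("wrist",f([(45,15),(65,245)]),z,T2)[:,:2])
for z in(.08,.1,.13): print(z,ray("side",[(200+595/5,180+355/5),(200+515/5,180+340/5)],z)[:,:2])
im=cv2.imread("pics/wrist_2.png");cv2.imwrite("pics/w2l.png",cv2.resize(im[:200,:300],None,fx=2.5,fy=2.5))
E
```

```text
screw [[0.4896 0.1153 0.098 ]
 [0.5259 0.1178 0.098 ]
 [0.5066 0.1332 0.098 ]
 [0.5089 0.0971 0.098 ]] [0.5078 0.1166 0.098 ] [0.5078 0.1151 0.098 ]
0.0 [[0.3784 0.1541]
 [0.383  0.0736]]
0.05 [[0.3921 0.1421]
 [0.3962 0.0709]]
0.1 [[0.4059 0.13  ]
 [0.4094 0.0682]]
0.13 [[0.4141 0.1228]
 [0.4173 0.0666]]
0.08 [[0.3253 0.0576]
 [0.3618 0.0658]]
0.1 [[0.3098 0.0872]
 [0.3448 0.0951]]
0.13 [[0.2867 0.1317]
 [0.3192 0.139 ]]
```

View pics/w2l.png

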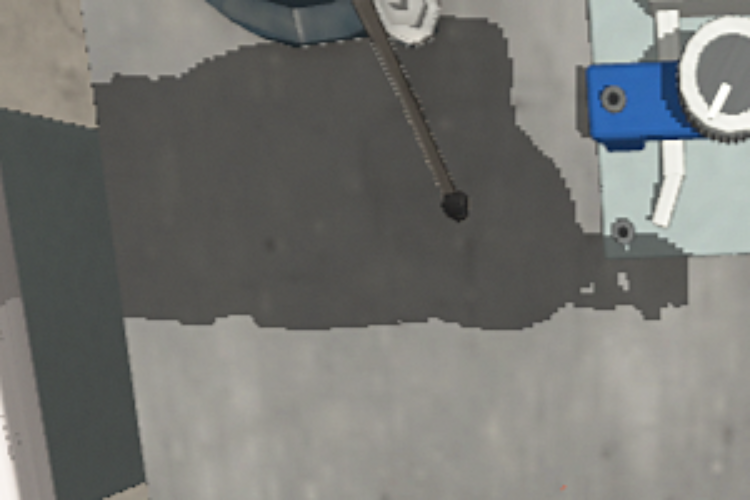

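The screw is at (0.508, 0.116) and the vise is over 90 mm away. I'll rise straight up, go above the screw with a +1.2 rad turn, and look.

apply_moves([
  [0, 0, 1.2, 0],
  [0, 0, 2.4, 0],
  [0, 0, 3.4, 0],
  [0, 0, 3.4, 0.1],
  [-0.17, 1, 3.4, 0.25],
  [-0.17, 2.14, 3.4, 0.4],
  [-0.17, 2.14, 3.4, 0.55],
  [-0.17, 2.14, 3.4, 0.7],
  [-0.17, 2.14, 3.4, 0.85],
  [-0.17, 2.14, 3.4, 1.0],
  [-0.17, 2.14, 3.4, 1.15],
  [-0.17, 2.14, 3.4, 1.2],
])

```text
time: 14.85
ee_pos: [0.5078, 0.1154, 0.0764]
eef_rot: [0.699, 0.104, 0.7, -0.104]
ft_force: [-0.3, 0.1, -0.5]
opening: 0.0856
```

```bash
python3 snap.py 8 wrist side scene; python3 - <<'E'
import cv2
im=cv2.imread("pics/side_8.png")
cv2.imwrite("pics/s8c.png",cv2.resize(im[150:300,180:360],None,fx=4,fy=4,interpolation=cv2.INTER_CUBIC))
E
```

```text
{'time': np.float64(15.0), 'ee_pos': array([0.5078, 0.1155, 0.0764]), 'qpos': array([ 0.0051,  0.8471, -0.5473,  1.8046,  0.6662,  0.6829,  0.3432]), 'ft_force': array([-0.0593,  0.2008, -0.8444]), 'moment': array([ 0.0148,  0.0446, -0.0126]), 'opening': np.float64(0.0855)}
```

View pics/wrist_8.png

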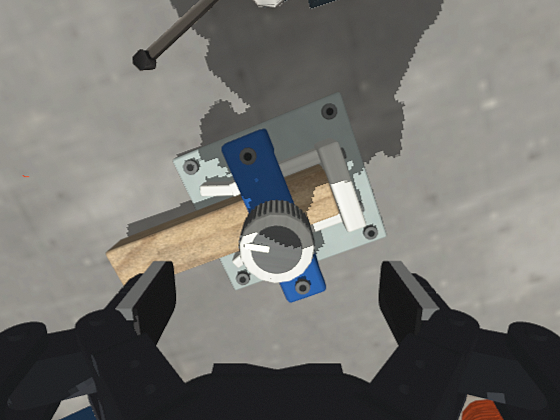

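View pics/s8c.png

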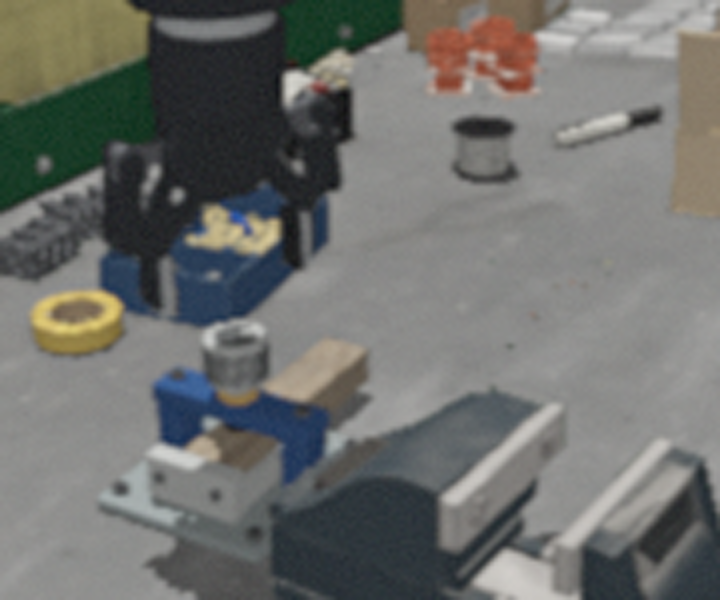

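View pics/scene_8.png

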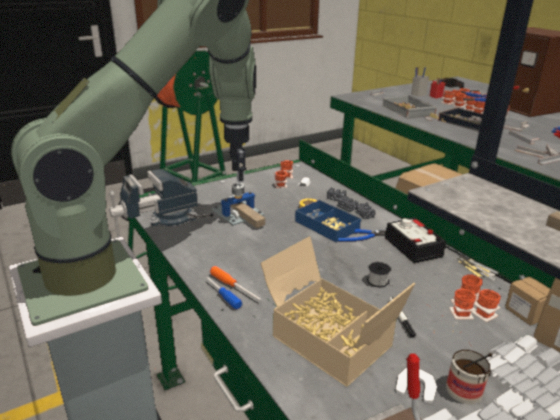

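The jaws stand over the screw head (white ring at (278,248)), and the batten is against the stop plate. Descending round the head and gripping.

apply_moves([
  [0, 0, -0.5, 0],
  [0, 0, -1, 0],
  [0, 0, -1.4, 0],
  [0, 0, -1.65, 0],
  [0, 0, -1.65, 0],
  [0, 0, -1.65, 0],
])

```text
time: 15.6
ee_pos: [0.5079, 0.1158, 0.0273]
eef_rot: [0.699, 0.106, 0.699, -0.106]
ft_force: [-0.3, -0.4, -0.1]
opening: 0.0856
```

apply_moves([
  [0, 0, 0, 0],
  [0, 0, 0, 0],
  [0, 0, 0, 0],
  [0, 0, 0, 0],
  [0, 0, 0, 0],
  [0, 0, 0, 0],
  [0, 0, 0, 0],
  [0, 0, 0, 0],
], claw=1)

```text
time: 16.4
ee_pos: [0.5078, 0.1152, 0.0275]
eef_rot: [0.699, 0.105, 0.699, -0.106]
ft_force: [-4.8, -3.3, 11.6]
opening: 0.0368
```

```bash
python3 snap.py 9 wrist
```

```text
{'time': np.float64(16.45), 'ee_pos': array([0.5078, 0.1152, 0.0275]), 'qpos': array([-0.0334,  0.9223, -0.4747,  1.8354,  0.7431,  0.5702,  0.278 ]), 'ft_force': array([-3.6368, -3.5886, 12.1432]), 'moment': array([-0.7002,  0.7054,  0.0593]), 'opening': np.float64(0.0369)}
```

View pics/wrist_9.png

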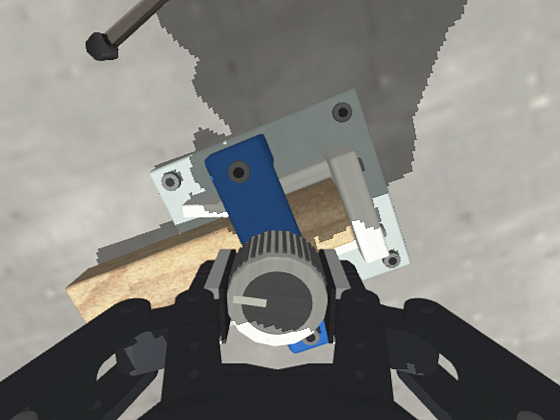

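The head is gripped (37 mm), with small side forces. First turn: -0.5 rad clockwise, which is well short of the earliest contact at 1.1 rad. Then I'll read the moment.

apply_moves([
  [0, 0, 0, -0.1],
  [0, 0, 0, -0.2],
  [0, 0, 0, -0.3],
  [0, 0, 0, -0.4],
  [0, 0, 0, -0.5],
])

```text
time: 16.95
ee_pos: [0.5076, 0.1149, 0.0274]
eef_rot: [0.651, 0.276, 0.651, -0.277]
ft_force: [-5.3, -5.1, 13.0]
opening: 0.0364
```

```bash
cat > st.py <<'E'
from h import *
np.set_printoptions(precision=3,suppress=True)
s=manip.get_state();y=wristT(s)[:3,:3][:,0]
print(s["time"],"jaw",round(np.arctan2(y[1],y[0]),4),s["ee_pos"],"F",s["ft_force"],"M",s["moment"],"op",round(s["opening"],4),"q7",s["qpos"][6],"eff7",s["effort"][6])
E
python3 st.py
```

```text
16.95 jaw 0.7657 [0.508 0.115 0.027] F [-5.289 -5.078 12.978] M [-1.075  1.045  0.307] op 0.0364 q7 -0.0772638802555563 eff7 1.9095399230718613
```

The moment reads 0.307, so the steady drag is felt. Continuing.

apply_moves([
  [0, 0, 0, -0.1],
  [0, 0, 0, -0.2],
  [0, 0, 0, -0.3],
  [0, 0, 0, -0.4],
  [0, 0, 0, -0.5],
])

```text
time: 17.45
ee_pos: [0.5074, 0.1147, 0.0274]
eef_rot: [0.562, 0.428, 0.562, -0.43]
ft_force: [-6.4, -4.9, 13.8]
opening: 0.0365
```

```bash
python3 st.py; python3 snap.py 10 wrist
```

```text
17.45 jaw 0.2656 [0.507 0.115 0.027] F [-6.386 -4.923 13.77 ] M [-1.211  1.341  0.287] op 0.0365 q7 -0.40270322523975205 eff7 1.7612875252962112
{'time': np.float64(17.5), 'ee_pos': array([0.5073, 0.1147, 0.0274]), 'qpos': array([-0.1675,  0.892 , -0.218 ,  1.8404,  0.3975,  0.4535, -0.4072]), 'ft_force': array([-4.8627, -5.5613, 13.7857]), 'moment': array([-1.2966,  1.0743, -0.1131]), 'opening': np.float64(0.0365)}
```

View pics/wrist_10.png

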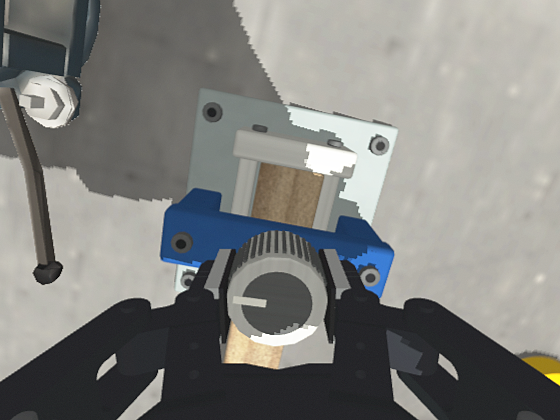

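The white mark stays fixed relative to the jaws, so the screw is turning with them; 1.0 rad is done. The moment reads true only while moving. From here I'll take short calls with a reading after each.

apply_moves([
  [0, 0, 0, -0.1],
  [0, 0, 0, -0.2],
])

```text
time: 17.7
ee_pos: [0.5072, 0.1147, 0.0275]
eef_rot: [0.516, 0.482, 0.516, -0.484]
ft_force: [-6.6, -5.6, 14.6]
opening: 0.0367
```

```bash
python3 st.py
```

```text
17.7 jaw 0.0657 [0.507 0.115 0.027] F [-6.616 -5.62  14.635] M [-1.162  1.496  0.306] op 0.0367 q7 -0.5270690014417736 eff7 1.868179701268673
```

apply_moves([
  [0, 0, 0, -0.1],
  [0, 0, 0, -0.2],
])

```text
time: 17.9
ee_pos: [0.5071, 0.1147, 0.0274]
eef_rot: [-0.466, -0.531, -0.466, 0.533]
ft_force: [-7.9, -6.3, 14.9]
opening: 0.0366
```

```bash
python3 st.py
```

```text
17.9 jaw -0.1344 [0.507 0.115 0.027] F [-7.853 -6.333 14.95 ] M [-1.267  1.65   0.374] op 0.0366 q7 -0.6493471529965071 eff7 1.6314196586608887
```

apply_moves([
  [0, 0, 0, -0.05],
  [0, 0, 0, -0.1],
])

```text
time: 18.1
ee_pos: [0.507, 0.1147, 0.0274]
eef_rot: [-0.439, -0.554, -0.439, 0.555]
ft_force: [-7.2, -6.5, 15.5]
opening: 0.0369
```

```bash
python3 st.py
```

```text
18.1 jaw -0.2323 [0.507 0.115 0.027] F [-7.172 -6.516 15.516] M [-1.26   1.625  0.377] op 0.0369 q7 -0.7084327271307509 eff7 0.5013528093695641
```

apply_moves([
  [0, 0, 0, -0.05],
  [0, 0, 0, -0.1],
])

```text
time: 18.3
ee_pos: [0.5069, 0.1148, 0.0274]
eef_rot: [-0.411, -0.575, -0.411, 0.576]
ft_force: [-8.9, -6.2, 16.0]
opening: 0.0364
```

```bash
python3 st.py
```

```text
18.3 jaw -0.3322 [0.507 0.115 0.027] F [-8.852 -6.218 15.953] M [-1.168  1.675  0.486] op 0.0364 q7 -0.7682719050012821 eff7 0.5578858405351639
```

The torque has clearly risen to 0.486 (about 0.3 drag plus 0.1–0.19). I'll confirm with one tiny step.

apply_moves([
  [0, 0, 0, -0.02],
])

```text
time: 18.4
ee_pos: [0.5069, 0.1147, 0.0274]
eef_rot: [-0.405, -0.579, -0.405, 0.58]
ft_force: [-7.3, -5.7, 15.3]
opening: 0.0367
```

```bash
python3 st.py
```

```text
18.4 jaw -0.3521 [0.507 0.115 0.027] F [-7.314 -5.692 15.286] M [-1.282  1.65   0.422] op 0.0367 q7 -0.7801913935649227 eff7 -0.5403468757867813
```

Fitting the last four readings gives an excess of about 0.12–0.15 N m, roughly 55–65 N, in the middle of the allowed band. I'll stop here, release and rise.

apply_moves([
  [0, 0, 0, 0],
  [0, 0, 0, 0],
  [0, 0, 0, 0],
  [0, 0, 0, 0],
  [0, 0, 0, 0],
  [0, 0, 0, 0],
  [0, 0, 0, 0],
], claw=0)

```text
time: 19.1
ee_pos: [0.5078, 0.1157, 0.027]
eef_rot: [-0.406, -0.579, -0.406, 0.579]
ft_force: [0.9, -0.1, -0.3]
opening: 0.0856
```

apply_moves([
  [0, 0, 0.5, 0],
  [0, 0, 1.2, 0],
  [0, 0, 2.2, 0],
  [0, 0, 3.5, 0],
  [0, 0, 5, 0],
  [0, 0, 5, 0],
  [0, 0, 5, 0],
  [0, 0, 5, 0],
])

```text
time: 19.9
ee_pos: [0.5074, 0.1156, 0.1762]
eef_rot: [-0.405, -0.579, -0.406, 0.58]
ft_force: [0.3, -0.1, -0.2]
opening: 0.0851
```

```bash
python3 st.py; python3 snap.py 11 wrist side; python3 - <<'E'
import cv2
im=cv2.imread("pics/side_11.png")
cv2.imwrite("pics/s11c.png",cv2.resize(im[200:300,180:340],None,fx=5,fy=5,interpolation=cv2.INTER_CUBIC))
E
```

```text
19.9 jaw -0.3501 [0.507 0.116 0.176] F [ 0.321 -0.055 -0.224] M [-0.017  0.037 -0.028] op 0.0851 q7 -0.7391484843061437 eff7 0.0051020190585404634
{'time': np.float64(20.0), 'ee_pos': array([0.5074, 0.1156, 0.176 ]), 'qpos': array([-0.2157,  0.6481, -0.1258,  1.7027,  0.1057,  0.7992, -0.7391]), 'ft_force': array([-0.0619,  0.4673,  0.1936]), 'moment': array([0.0535, 0.0141, 0.0474]), 'opening': np.float64(0.0852)}
```

View pics/wrist_11.png

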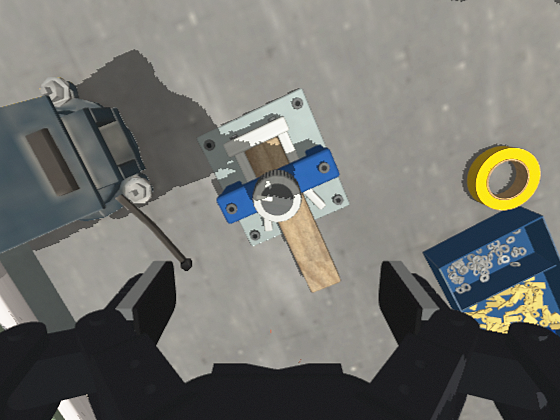

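View pics/s11c.png

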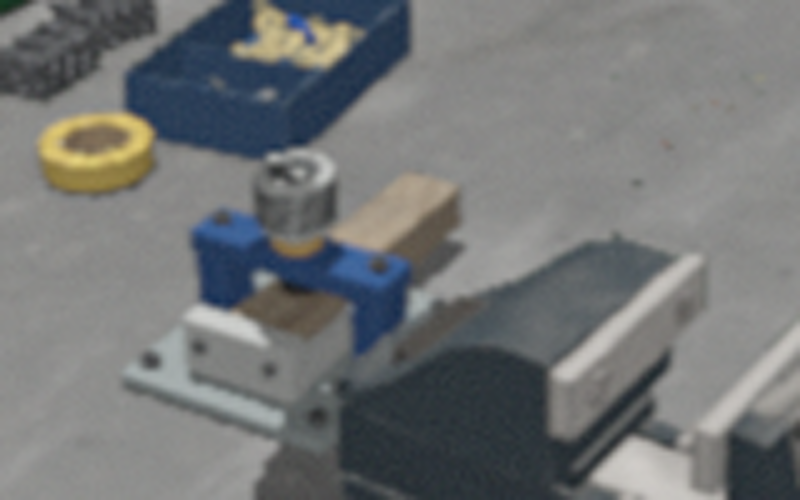

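```bash
python3 - <<'E'
import cv2
from h import *
np.set_printoptions(precision=4,suppress=True)
im=cv2.imread("pics/wrist_11.png");cv2.imwrite("pics/w11c.png",cv2.resize(im[80:310,200:360],None,fx=3.2,fy=2.6*3.2/2.6,interpolation=cv2.INTER_CUBIC)[:600])
im=cv2.imread("pics/wrist_11.png");cv2.imwrite("pics/w11d.png",cv2.resize(im[160:300,230:350],None,fx=4,fy=4,interpolation=cv2.INTER_CUBIC))
T=np.load("pics/T_11.npy");b=ray("wrist",[(311,292),(340,280)],.034,T)[:,:2]
th=.07;R=np.array([[np.cos(th),np.sin(th)],[-np.sin(th),np.cos(th)]])
print((b-[.508,.1155])@R.T)
E
```

```text
[[-0.0157 -0.1228]
 [ 0.0173 -0.1221]]
```

View pics/w11d.png

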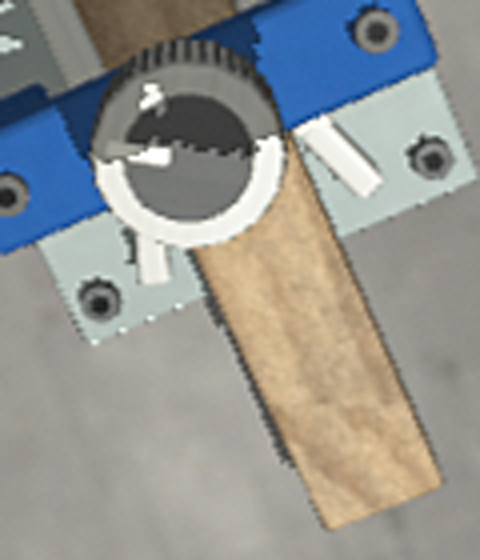

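The screw's mark still points as it did when held, so it stayed put. The batten's rear end is at jig y ≈ -0.1225 (expected -0.125) and it is centred within 1 mm. Handing in.

```bash
python3 -c "
from bench import manip
print(manip.finish_job())"
```

```text
the job is handed in; nothing more can be done
None
```

I slid the batten along the channel under the bridge until its end met the end stop. I then turned the thumbscrew about 1.6 rad clockwise in one grasp and handed the job in at about 20 s; no verdict was reported.

**First grasp missed:** the fingers closed above the wood because the real fingertips end about 39 mm behind the reported TCP. I confirmed this with both cameras and a gentle touch on the batten's top (37 N), then corrected for it. The second grasp held.

**Batten position:**
- The stop was met where I predicted, and I pushed up to about 18 N against it.
- The last picture puts the batten within about 1 mm of the channel centre.
- It also puts the rear end at -122.5 mm in the jig frame, against -125 mm expected. The batten cannot go past the stop, so I take the 2.5 mm as measurement error.

**Clamping force:** the drag was about 0.30 N m, and the last readings were 0.37, 0.38, 0.49 and 0.42 N m. I estimate roughly 55–65 N on the wood, inside the 25–110 N band. These readings scatter by about 0.05 N m (some 20 N), and I have no direct force reading.

**After release:** the screw's mark kept its angle, the gripper is clear of everything, and I saw no sign that any bystander moved. I did not measure their positions.

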